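Square up brass blanks against a sprung stop

ROBOT

A 6-joint arm with a two-finger parallel gripper is mounted at the origin on the work surface. World frame = base frame: x ahead of the robot, y to its left, z up, the work surface at z = 0. Lengths are in mm, angles in rad, forces in N, time in s.
With the tool pointing down it reaches from about 350 to 775 mm from the base axis. Payload 7.3 kg.
Tool frame: the origin (TCP) lies between the finger pads; the fingertips stand 25 mm ahead of it and the grasp point (between the pads) lies 6 mm ahead of it; z points along the fingers, y is the direction in which the jaws open and shut (so a half turn about z gives the same grasp; the last joint's range is limited). The gripper opens to 92 mm and grips with 3 to 60 N. Pads are 19 mm wide; open, the fingers measure 130 mm over their backs; the gripper's body (75 mm by 190 mm) begins 47 mm behind the grasp point.
Start: joints at [1.086, 0.342, 1.524, -0, 1.275, -0.146], TCP at [174.472, 495.179, 251.741] pointing down, gripper open.
Joint ranges: [-2.53, 2.53], [-0.77, 2.02], [0.04, 2.7], [-1, 4.14], [0.28, 2.66], [-3.11, 3.11]. Speed limits (rad/s): [2.57, 2.57, 3.14, 3.14, 3.14, 3.14].

INTERFACE

Orientations are given as [roll, pitch, yaw] about the fixed x, y, z axes, in that order (R = Rz(yaw) Ry(pitch) Rx(roll)).
In Python, from plant import get_obs, capture, calibration, close_job gives the robot as it stands. The module is installed in compiled form; this text tells all that it offers.
- The arm moves only by the shell command python3 -m jog 'ROWS'. ROWS is JSON, one flat list of numbers, 5 for each row, row after row: the closure, from 0 (fully open) to 1 (shut), then the shift along the tool's x, y, z in mm, then the turn about the tool's z in degrees. In form: [fingers, tx, ty, tz, yaw, fingers, tx, ty, tz, yaw, ...]. A call has 1 to 5 rows; each row shifts and turns the pose as measured when the row begins, along the tool's axes as they then stand; what a row does not reach is not made up. A row lasts 1/10 s, in which the tool goes at most 50 mm and 8.59 degrees, less where a joint would pass 70% of its speed; a pose out of reach is approached as far as the arm can. A call is refused whole if a number of a shift passes 50 or a number of a turn 8.59, either way. A call with a gripper value outside its range is refused whole. The fingers move at their own pace and stop on an object; the grip force is fixed at half the most. Time passes only in rows, so rows that do not move let the fingers close. It gives the time, the measured TCP pose, the force and the opening at its end, in the units of the state.
- get_obs(): the state, without advancing time (a new reading comes with each control period).
- capture(name): name is "scene" or "top" or "wrist"; returns (picture, depth): 400x640x3 uint8, red, green, blue; 400x640 float32, mm along the optical axis (not along the pixel's ray), 0 where there is no reading.
- calibration(name): a dict with "fovy" (degrees; the focal length in pixels is half the picture's height over the tangent of half this angle, whatever the lens; pixels are square), "cx", "cy" (the principal point, pixels), "R" (3x3) and "t" (3): a world point X has camera coordinates R X + t. Camera axes: x right, y down, z forward; pixel columns grow to the right and rows downward; lengths in mm; the calibration is good to about 2 mm. A picture is of the moment at which its call begins: read the wrist's pose just before it. calibration takes no time and is no camera call; for the wrist camera it gives the pose at the moment of the call.
- close_job(): hands the job in, once; it reports no verdict.
The state is a dict: "time": time; "joint_positions": joint angles; "dq": joint speeds; "tau": joint torques, N m; "tool_pos": TCP position; "tcp_rot": TCP orientation; "contact_force": force on the tool from outside, world axes, zero at the start; "moment": the same for the moment, N m; "grip_width": finger opening in mm.
Only numpy, scipy, OpenCV 4.12 (cv2) and the standard library are available. Lean on these libraries where they do the work, as an engineer would, in place of code of your own. Each camera call takes 0.05 s, during which the arm holds its last target.

TASK

Take the straightedge by its wooden grip and use its long edge to push the row of five brass blanks over the fixture bed into one straight line, square and flush against the stop bar, pressing gently until the sprung bar just gives under about 10 newtons and holding it there a moment; never press the bar with 15 newtons or more. Then lay the straightedge back flat on its rubber pad, along it, and let go. Move the blanks only with the straightedge, keep the hand off blanks and stop bar, and leave the bottle, pot and jar alone.

Things in the scene. Friction and masses are not known exactly. Their poses are not given: they have to be found in the camera images.
- straightedge: steel blade 50 (x) x 260 (y) x 8 mm, 0.32 kg, with an upright dark wooden grip rib on top: 14 mm thick (x), 90 mm long (y), 8 to 52 mm above the underside. Origin on the underside below the rib's middle: blade reaches 15 mm behind (-x) and 35 mm ahead (+x) of it; the graduated +x long edge is the pushing edge. y along the blade, z up. Starts flat on the pad.
- pad: thin dark rubber pad 76 (x) x 290 (y) x 4 mm fixed on the bench between robot and fixture, the straightedge's place. Origin under its centre, on the bench; x and y like the straightedge's when put away.
- fixture: fixed dark steel engraving fixture: bed 160 (x) x 260 (y) mm, its flat top 12 mm above the bench; a 36 mm high back block lies at x +60 to +80 mm. Origin under the centre of the bed, at bench height; +x points from the open near side to the stop bar, y along the row.
- stop_bar: aluminium bar 12 (x) x 240 (y) x 20 mm across the bed, sliding only along the fixture's x. Origin mid-length on its flat -x face that meets the blanks, 12.5 mm above the bench, 40 mm ahead of the fixture's origin at rest; axes as the fixture's. Sprung: gives from 3 N on, 12 N more per mm (0.6 mm at 10 N), returns by itself; 15 N on it is too much. The polished blanks slide easily: the whole row takes 1 to 3 N.
- block1: loose brass blank 1 of five, 30 x 30 x 18 mm, 0.14 kg, all alike, standing on the bed in front of the stop bar, spaced some 42 mm apart along y, origins 30 to 75 mm short of its face, slightly turned. Origin under its centre, z up; flush means its +x face lies flat on the stop bar, its origin 15 mm from the bar's face.
- block2: loose brass blank 2 of five, 30 x 30 x 18 mm, 0.14 kg, all alike, standing on the bed in front of the stop bar, spaced some 42 mm apart along y, origins 30 to 75 mm short of its face, slightly turned. Origin under its centre, z up; flush means its +x face lies flat on the stop bar, its origin 15 mm from the bar's face.
- block3: loose brass blank 3 of five, 30 x 30 x 18 mm, 0.14 kg, all alike, standing on the bed in front of the stop bar, spaced some 42 mm apart along y, origins 30 to 75 mm short of its face, slightly turned. Origin under its centre, z up; flush means its +x face lies flat on the stop bar, its origin 15 mm from the bar's face.
- block4: loose brass blank 4 of five, 30 x 30 x 18 mm, 0.14 kg, all alike, standing on the bed in front of the stop bar, spaced some 42 mm apart along y, origins 30 to 75 mm short of its face, slightly turned. Origin under its centre, z up; flush means its +x face lies flat on the stop bar, its origin 15 mm from the bar's face.
- block5: loose brass blank 5 of five, 30 x 30 x 18 mm, 0.14 kg, all alike, standing on the bed in front of the stop bar, spaced some 42 mm apart along y, origins 30 to 75 mm short of its face, slightly turned. Origin under its centre, z up; flush means its +x face lies flat on the stop bar, its origin 15 mm from the bar's face.
- squeeze_bottle: bystander: white squeeze bottle with a clear nozzle, 52 mm diameter, 118 mm high; origin under its centre
- pot: bystander: open white ceramic pot with two loop handles, 70 mm diameter, 50 mm high; origin under its centre
- jar: bystander: amber glass jar with black cap, 60 mm diameter, 75 mm high; origin under its centre
Not all that is in view belongs to the job. What is shaped like the block3 but blue or white is not meant.

How it is judged (in metres and radians):
On the way, in this order (a step that is already met when the one before it is completed fails the run):
1. the straightedge is lifted off its pad (height (world z) of straightedge above 0.02 m), for 0.1 s.
2. all five blanks lie flush on the stop bar while the straightedge presses them and the bar bears over 6 N (x of each of block1, block2, block3, block4, block5 in the frame of stop_bar above -0.0165 m and angle between the x axis of each of block1, block2, block3, block4, block5 and the x axis of stop_bar, either way round below 0.04 rad and angle between each of block1, block2, block3, block4, block5's own z axis and vertical below 0.1 rad and y of block1 in the frame of fixture between -0.106 and 0.106 m and y of block2 in the frame of fixture between -0.106 and 0.106 m and y of block3 in the frame of fixture between -0.106 and 0.106 m and y of block4 in the frame of fixture between -0.106 and 0.106 m and y of block5 in the frame of fixture between -0.106 and 0.106 m and contact force between stop_bar and anything else above 6 N and (contact force between straightedge and block1 above 0.5 N or contact force between straightedge and block2 above 0.5 N or contact force between straightedge and block3 above 0.5 N or contact force between straightedge and block4 above 0.5 N or contact force between straightedge and block5 above 0.5 N)), for 0.3 s.
At the end, for the whole second after the job is handed in: All five blanks upright on the bed, at rest, each within 1.5 mm of the stop bar's face, 0.04 rad of square to it and 106 mm of the bed's middle along the row; straightedge released, flat and still on its pad, origins within 30 mm, lengths within 0.2 rad (x of each of block1, block2, block3, block4, block5 in the frame of stop_bar above -0.0165 m and angle between the x axis of each of block1, block2, block3, block4, block5 and the x axis of stop_bar, either way round below 0.04 rad and angle between each of block1, block2, block3, block4, block5's own z axis and vertical below 0.1 rad and y of block1 in the frame of fixture between -0.106 and 0.106 m and y of block2 in the frame of fixture between -0.106 and 0.106 m and y of block3 in the frame of fixture between -0.106 and 0.106 m and y of block4 in the frame of fixture between -0.106 and 0.106 m and y of block5 in the frame of fixture between -0.106 and 0.106 m and horizontal distance between straightedge and pad below 0.03 m and height (world z) of straightedge below 0.008 m and angle between straightedge's own z axis and vertical below 0.05 rad and angle between the y axis of straightedge and the y axis of pad, either way round below 0.2 rad and linear speed of each of straightedge, block1, block2, block3, block4, block5 below 0.01 m/s); the robot touches nothing.
It fails at once if the stop bar is pressed with more than 15 N (contact force between stop_bar and anything else above 15 N).
It fails at once if the hand or arm touches a blank or the stop bar (contact force between any of the fingers, the arm and block1 above 0.5 N or contact force between any of the fingers, the arm and block2 above 0.5 N or contact force between any of the fingers, the arm and block3 above 0.5 N or contact force between any of the fingers, the arm and block4 above 0.5 N or contact force between any of the fingers, the arm and block5 above 0.5 N or contact force between any of the fingers, the arm and stop_bar above 0.5 N).
It fails at once if a blank is tipped over (angle between any of block1, block2, block3, block4, block5's own z axis and vertical above 0.6 rad).
It fails at once if a bystander is moved more than 15 mm (distance of any of squeeze_bottle, pot, jar from where it was at the start of the episode above 0.015 m).
It also fails if it takes over 72 s, if anything falls off the work surface, if the arm or the gripper's body presses on something with over 40 N, if the wrist force passes 120 N, or if a joint passes its speed limit or range.

## Working session

There is one attempt and no reset: what is moved stays moved. The work goes in short steps, Python scripts to look and compute and a shell command to move; the robot and the scene stay as the last step left them, time stands still between calls to the robot, and variables do not carry over. Pictures are saved under pics/ and viewed, and the job is handed in when it is done.

```bash
mkdir -p pics; python3 - <<'E'
from plant import *
import cv2
print(get_obs())
for n in ["scene","top"]:
    p,d=capture(n); cv2.imwrite(f"pics/{n}0.png",p[:,:,::-1]); c=calibration(n); print(n,c)
    import numpy as np; np.savez(f"{n}0.npz",p=p,d=d)
E
```

```text
{'time': 0.0, 'joint_positions': array([ 1.08599179e+00,  3.42737348e-01,  1.52500466e+00, -1.53677989e-05,
        1.27539331e+00, -1.45992433e-01]), 'dq': array([-0.0017548 , -0.00187596,  0.0026156 ,  0.00211947, -0.00124513,
        0.00033871]), 'tau': array([-3.04554296e-04, -4.31236446e+01, -2.44223696e+01,  7.18862540e-02,
        5.56028215e-02, -1.12452753e-04]), 'tool_pos': array([174.3012581 , 494.83690267, 251.04165324]), 'tcp_rot': array([-3.14006426e+00, -2.09879205e-04,  2.80278488e+00]), 'contact_force': array([ 0.33650987, -0.073844  ,  0.34701591]), 'moment': array([-0.01073718,  0.00037553, -0.01249493]), 'grip_width': 91.98420208140587}
scene {'fovy': 43.481751585942185, 'cx': 321.17006937746453, 'cy': 199.91633060378615, 'R': array([[ 0.46270661,  0.88645886,  0.0096583 ],
       [ 0.51501228, -0.25992232, -0.81682479],
       [-0.72157116,  0.38292438, -0.57680498]]), 't': array([-246.75616608, -270.34412798, 1518.98285602])}
top {'fovy': 55.23345817758408, 'cx': 318.4192857734964, 'cy': 203.19964153497668, 'R': array([[ 0.01817326, -0.9998082 ,  0.00730052],
       [-0.97408418, -0.01935122, -0.22535649],
       [ 0.22545454, -0.00301586, -0.97424902]]), 't': array([ -8.86348492, 575.31828935, 899.54163746])}
```

View pics/scene0.png

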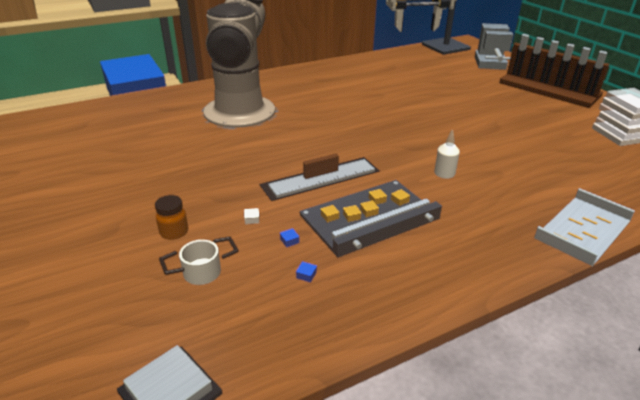

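View pics/top0.png

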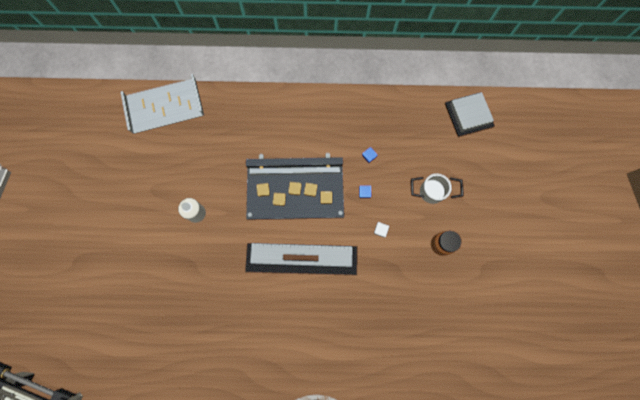

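The scene shows the straightedge on its pad (scene 320,175; top 300,257). The fixture is at top (295,190) with five brass blanks at about (263,189), (279,199), (295,188), (310,189) and (326,197). The blue blocks (370,155), (365,191) and the white one (382,229) are distractors, and only the brass ones on the bed fit the description. An enlarged crop and measurements come next.

```bash
cat > h.py <<'E'
import numpy as np, cv2
from plant import *
def ray(c,uv,z,h=400):
    f=h/2/np.tan(np.radians(c["fovy"])/2)
    uv=np.atleast_2d(uv).astype(float)
    d=np.c_[(uv[:,0]-c["cx"])/f,(uv[:,1]-c["cy"])/f,np.ones(len(uv))]@c["R"]
    o=-c["R"].T@c["t"]
    return o+d*((z-o[2])/d[:,2])[:,None]
def rects(p,lo,hi,amin=40):
    hsv=cv2.cvtColor(p,cv2.COLOR_RGB2HSV); m=cv2.inRange(hsv,np.array(lo),np.array(hi))
    cs,_=cv2.findContours(m,cv2.RETR_EXTERNAL,cv2.CHAIN_APPROX_NONE)
    return [k for k in cs if cv2.contourArea(k)>amin]
def wrect(c,k,z):
    w=ray(c,k[:,0,:],z)[:,:2].astype(np.float32)
    r=cv2.minAreaRect(w); return r
E
python3 - <<'E'
from h import *
z=np.load("top0.npz"); p=z["p"]; c=calibration("top")
cv2.imwrite("pics/crop.png",cv2.resize(p[145:285,235:395][:,:,::-1],None,fx=5,fy=4.28,interpolation=cv2.INTER_CUBIC))
hsv=cv2.cvtColor(p,cv2.COLOR_RGB2HSV)
for u,v in [(263,189),(300,257),(260,250),(252,262),(280,180),(290,170),(230,230),(290,160)]: print(u,v,hsv[v,u],z["d"][v,u])
for k in rects(p,(15,120,120),(30,255,255),15):
    if k[:,0,1].min()>150: print("brass",wrect(c,k,30))
E
```

```text
263 189 [ 22 109 198] 1008.441
300 257 [ 10 117 109] 944.41785
260 250 [101  15 189] 987.045
252 262 [ 98  17 176] 988.4012
280 180 [101  39  92] 1034.466
290 170 [101  18 203] 1018.0355
230 230 [ 13 118 149] 1016.8952
290 160 [107  37  96] 1023.5168
```

View pics/crop.png

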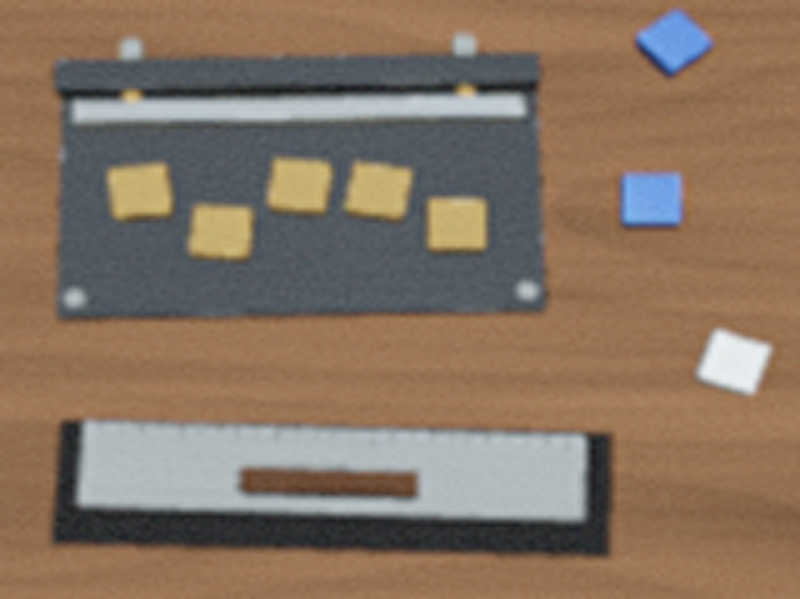

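The enlarged crop shows five brass blanks on the dark bed, the pale stop bar above them, and the straightedge with its graduated edge towards the fixture and its rib mid-blade. Next I measure them.

```bash
python3 - <<'E'
from h import *
np.set_printoptions(precision=1,suppress=True)
z=np.load("top0.npz"); p=z["p"]; c=calibration("top")
def show(n,ks,zz):
    for k in ks:
        if k[:,0,1].min()<145 or k[:,0,1].max()>290 or k[:,0,0].min()<235 or k[:,0,0].max()>400: continue
        r=wrect(c,k,zz); b=cv2.boxPoints(r)
        print(n,k[:,0].mean(0),np.array(r[0]),np.array(r[1]),r[2])
show("brass",rects(p,(17,85,150),(30,255,255),15),30)
show("blade",rects(p,(80,0,140),(120,38,255),100),12)
show("rib",rects(p,(0,90,60),(12,255,112),30),56)
show("pad",rects(p,(0,0,0),(180,255,60),100),4)
show("fix",rects(p,(95,20,40),(115,100,125),500),12)
E
```

```text
brass [278.6 198.5] [594.3 106.9] [29.7 29.1] 1.149933934211731
brass [326.  197.1] [602.1 -17.7] [29.8 26.4] 0.9541645050048828
brass [310.1 188.9] [621.9  24.2] [30.  30.5] 82.3596420288086
brass [262.5 189. ] [619.1 150.4] [30.9 30. ] 7.775991439819336
brass [294.5 187.6] [625.  66.] [30.1 29.2] 1.1499427556991577
blade [301.2 254.5] [451.2  44.5] [259.5  51.2] 89.24147033691406
blade [381.2 229.2] [ 520.9 -164.2] [29.1 28.1] 72.23714447021484
blade [294.2 169.8] [680.1  69.9] [ 14.5 245.1] 2.2452034950256348
rib [300.2 257.6] [439.5  43.8] [81.9 10.7] 89.18034362792969
pad [300.9 265.1] [440.   43.9] [285.1  70. ] 89.45263671875
fix [295.9 180.9] [630.2  67.8] [164.8 257.5] 2.218228578567505
```

```bash
python3 -m jog '[0,0,0,0,8,0,0,0,0,8,0,0,0,0,8,0,0,0,0,8,0,0,0,0,8]'; python3 -m jog '[0,0,0,0,8,0,0,0,0,8,0,0,0,0,8,0,0,0,0,7,0,0,0,0,0]'
```

```text
time: 0.6
tool_pos: [173.7, 493.8, 248.9]
tcp_rot: [-3.136, 0.004, 2.08]
contact_force: [0.1, 0.6, -0.8]
grip_width: 91.8
time: 1.1
tool_pos: [173.2, 492.7, 246.7]
tcp_rot: [-3.137, 0.011, 1.513]
contact_force: [0.5, 0.3, -0.4]
grip_width: 91.7
```

```bash
python3 -m jog '[0,-40,27,0,0,0,-45,27,0,0,0,-45,27,0,0,0,-45,27,0,0,0,-45,27,0,0]'
```

```text
time: 1.6
tool_pos: [292.8, 273.4, 246.4]
tcp_rot: [-3.136, 0.01, 1.543]
contact_force: [1.2, 0.4, 0.3]
grip_width: 91.9
```

```bash
python3 -m jog '[0,-45,27,0,0,0,-45,27,0,0,0,-45,27,0,0,0,-45,27,0,0,0,-40,23,0,0]'; python3 -m jog '[0,0,0,0,0]'
```

```text
time: 2.1
tool_pos: [413.6, 56.2, 248.3]
tcp_rot: [-3.137, 0.01, 1.564]
contact_force: [0.2, 0.3, 0.3]
grip_width: 91.3
time: 2.2
tool_pos: [415.8, 51.9, 248.2]
tcp_rot: [-3.138, 0.011, 1.561]
contact_force: [-0.6, -0.0, 0.4]
grip_width: 91.5
```

```bash
cat > look.py <<'E'
from h import *
import sys
np.set_printoptions(precision=2,suppress=True)
o=get_obs(); c=calibration("wrist"); p,d=capture("wrist")
n=sys.argv[1]; cv2.imwrite(f"pics/{n}.png",p[:,:,::-1]); np.savez(n+".npz",p=p,d=d,R=c["R"],t=c["t"],fovy=c["fovy"],cx=c["cx"],cy=c["cy"])
print(o["time"],o["tool_pos"],o["tcp_rot"],-c["R"].T@c["t"],c["fovy"])
E
python3 look.py w1
```

```text
2.2 [415.79  51.85 248.22] [-3.14  0.01  1.56] [415.8  118.28 380.33] 58.161906016202536
```

View pics/w1.png

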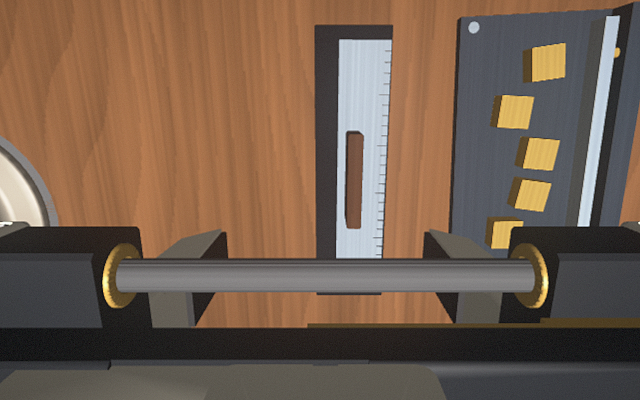

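The wrist view shows the straightedge at (365,150) with its rib at (354,180), the bar at about (600,110) and the blanks. Next I measure the edges.

```bash
cat > m.py <<'E'
from h import *
np.set_printoptions(precision=2,suppress=True)
def load(n):
    z=np.load(n+".npz"); return z["p"],z["d"],dict(R=z["R"],t=z["t"],fovy=float(z["fovy"]),cx=float(z["cx"]),cy=float(z["cy"]))
def rowedges(g,v,u0,u1,n=1,rising=None):
    """subpixel strongest gradient col in row v between u0,u1"""
    s=cv2.GaussianBlur(g,(0,0),1.0)[v,u0:u1].astype(float); dd=np.gradient(s)
    if rising is True: q=dd
    elif rising is False: q=-dd
    else: q=abs(dd)
    i=int(np.argmax(q)); 
    if 0<i<len(q)-1:
        a,b,c_=q[i-1:i+2]; den=a-2*b+c_; off=0.5*(a-c_)/den if den else 0
    else: off=0
    return u0+i+off
def fit(c,uvs,z):
    w=ray(c,uvs,z)[:,:2].astype(np.float32)
    l=cv2.fitLine(w,cv2.DIST_HUBER,0,0.01,0.01).ravel()
    if l[1]<0: l[:2]*=-1
    ang=np.degrees(np.arctan2(-l[0],l[1])) # yaw of frame whose y axis is the line
    n=np.array([l[1],-l[0]]); res=(w-l[2:])@n
    return ang,l[2:],res.std(),w
E
python3 - <<'E'
from m import *
p,d,c=load("w1"); g=cv2.cvtColor(p,cv2.COLOR_RGB2GRAY)
for nm,vs,a,b,ri,z in [("blade+x",range(60,235,4),376,400,False,12),("blade-x",range(60,230,4),326,345,True,12),("pad-x",range(40,230,4),308,326,False,4)]:
    e=[(rowedges(g,v,a,b,rising=ri)+.0,v) for v in vs]; f=fit(c,e,z); print(nm,f[0],f[1],f[2],e[0],e[-1])
e=[]
hsv=cv2.cvtColor(p,cv2.COLOR_RGB2HSV)
print(hsv[110,570:625:3].tolist())
print(g[110,570:625].tolist())
k=rects(p[100:240,335:375],(0,60,20),(20,255,140),100); 
for q in k:
    q=q+np.array([335,100]); print("rib",q[:,0].min(0),q[:,0].max(0))
    for zz in (56,12): print(ray(c,[[361,132],[360,228],[346,135]],zz))
E
python3 - <<'E'
import cv2
i=cv2.imread("pics/w1.png"); cv2.imwrite("pics/w1c.png",cv2.resize(i[120:240,320:400],None,fx=5,fy=5,interpolation=cv2.INTER_CUBIC)); cv2.imwrite("pics/w1d.png",cv2.resize(i[0:240,440:640],None,fx=2.5,fy=2.5,interpolation=cv2.INTER_CUBIC))
E
```

```text
blade+x -0.8797941 [477.16  93.64] 0.11647578 (np.float64(390.01428571428573), 60) (np.float64(381.7903225806452), 232)
blade-x -0.8738587 [427.2   75.74] 0.07187128 (np.float64(338.2608695652174), 60) (np.float64(335.93636363636364), 228)
pad-x -0.5331142 [404.13  78.69] 0.12277929 (np.float64(313.96153846153845), 40) (np.float64(315.2857142857143), 228)
[[105, 32, 95], [111, 35, 95], [106, 41, 94], [113, 23, 87], [30, 10, 75], [30, 3, 77], [0, 0, 79], [0, 7, 74], [102, 23, 222], [102, 31, 222], [106, 32, 220], [105, 32, 223], [98, 27, 112], [90, 6, 43], [105, 11, 46], [150, 6, 44], [106, 39, 97], [106, 52, 94], [109, 38, 93]]
[88, 91, 86, 86, 89, 86, 85, 89, 88, 81, 78, 74, 75, 81, 77, 77, 76, 77, 79, 79, 80, 73, 58, 166, 211, 213, 209, 207, 206, 202, 203, 201, 206, 206, 212, 189, 107, 31, 43, 43, 46, 45, 45, 44, 45, 43, 48, 76, 88, 80, 82, 82, 85, 84, 84]
rib [345 132] [362 228]
[[447.06  92.8   56.  ]
 [447.52   2.44  56.  ]
 [433.74  90.29  56.  ]]
[[451.31  89.34  12.  ]
 [451.83 -13.27  12.  ]
 [436.17  86.49  12.  ]]
```

View pics/w1c.png

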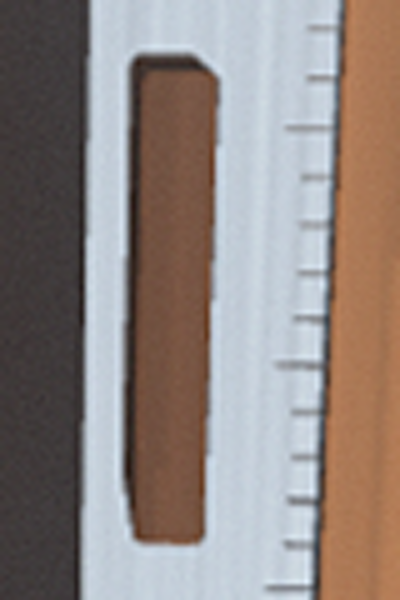

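View pics/w1d.png

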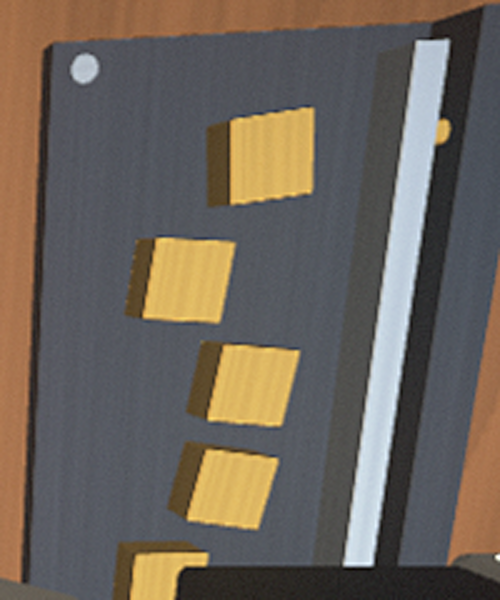

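```bash
python3 - <<'E'
from m import *
p,d,c=load("w1"); g=cv2.cvtColor(p,cv2.COLOR_RGB2GRAY)
for nm,ri in [("bar near top edge",True),("bar far top",False)]:
    e=[]
    for v in range(24,222,6):
        uc=606-(v-20)/200*26
        e.append((rowedges(g,v,int(uc-16),int(uc+22),rising=ri),v))
    f=fit(c,e,32.5); print(nm,f[0],f[1],f[2],e[0],e[-1])
pk=[k for k in rects(p,(17,85,150),(30,255,255),60)]
for k in pk:
    r=wrect(c,k,30); print(k[:,0].mean(0),np.array(r[0]),np.array(r[1]),r[2])
# bed near edge at z=12
e=[]
for v in range(30,220,6):
    e.append((rowedges(g,v,448,470),v))
f=fit(c,e,12); print("bed near",f[0],f[1],f[2])
E
```

```text
bar near top edge 2.1874063 [667.09  97.88] 0.0659648 (np.float64(604.8584905660377), 24) (np.float64(578.3), 216)
bar far top 2.1890116 [679.42  88.51] 0.9806029 (np.float64(618.2916666666666), 24) (np.float64(590.1363636363636), 216)
[542.27 280.67] [644.81 -66.72] [14.13 66.61] 4.993114471435547
[107.96 279.96] [181.23 -62.42] [66.69 14.72] 83.79785919189453
[504.53 232.28] [601.45 -15.53] [29.7  29.63] 89.46920013427734
[532.48 195.19] [622.69  26.01] [30.33 30.15] 82.1745376586914
[540.78 153.54] [625.07  67.87] [30.29 30.2 ] 84.6723403930664
[514.89 111.46] [595.01 108.05] [30.24 30.15] 86.54023742675781
[548.15  62.02] [620.17 152.04] [29.86 30.17] 7.79323148727417
bed near 2.189005 [543.88  68.94] 2.109319
```

```bash
python3 -m jog '[0,-6,25,10,0.3,0,0,0,40,0,0,0,0,40,0,0,0,0,40,0,0,0,0,30,0]'; python3 -m jog '[0,0,0,0,0]'
```

```text
time: 2.75
tool_pos: [440.9, 50.7, 87.5]
tcp_rot: [3.135, 0.008, 1.572]
contact_force: [-0.5, 0.2, 0.0]
grip_width: 91.7
time: 2.85
tool_pos: [437.8, 52.1, 84.5]
tcp_rot: [-3.14, 0.008, 1.575]
contact_force: [0.4, 0.4, 0.5]
grip_width: 92.0
```

```bash
python3 -m jog '[0,-3,2,20,0.5,0,-3,1,15,0.5,0,0,0,5,0]'; python3 -m jog '[0,0,0,0,0]'
```

```text
time: 3.15
tool_pos: [441.6, 48.9, 46.9]
tcp_rot: [3.14, 0.007, 1.566]
contact_force: [-0.5, 0.3, 0.7]
grip_width: 91.8
time: 3.25
tool_pos: [441.7, 49.6, 47.6]
tcp_rot: [3.14, 0.007, 1.568]
contact_force: [0.3, 0.2, 1.1]
grip_width: 92.0
```

```bash
python3 -m jog '[0,-3,0,3.5,0.7]'; python3 -m jog '[0,0,0,0,0]'; python3 -c "
from plant import *
print(get_obs()['contact_force'])"
```

```text
time: 3.35
tool_pos: [442.5, 47.2, 45.4]
tcp_rot: [3.138, 0.007, 1.557]
contact_force: [0.0, -0.3, 0.2]
grip_width: 91.7
time: 3.45
tool_pos: [442.7, 47.2, 46.1]
tcp_rot: [3.137, 0.007, 1.557]
contact_force: [0.1, -0.4, -0.2]
grip_width: 91.7
[ 0.12488079 -0.42267404 -0.20008782]
```

```bash
python3 -m jog '[0,-1,-1,1.5,0,1,0,0,0.3,0,1,0,0,0.3,0,1,0,0,0.3,0,1,0,0,0.3,0]'; python3 -m jog '[1,0,0,0.3,0,1,0,0,0.3,0,1,0,0,0.3,0]'
```

```text
time: 3.95
tool_pos: [442.5, 46.0, 44.8]
tcp_rot: [3.134, 0.007, 1.557]
contact_force: [-0.0, 1.0, -0.5]
grip_width: 64.7
time: 4.25
tool_pos: [442.5, 46.0, 43.7]
tcp_rot: [3.134, 0.007, 1.557]
contact_force: [0.3, 0.4, -0.1]
grip_width: 40.2
```

```bash
python3 -m jog '[1,0,0,0,0,1,0,0,0,0,1,0,0,0,0,1,0,0,0,0,1,0,0,0,0]'; python3 -m jog '[1,0,0,0,0,1,0,0,0,0]'
```

```text
time: 4.75
tool_pos: [442.3, 46.0, 43.7]
tcp_rot: [3.134, 0.007, 1.557]
contact_force: [0.4, -0.5, -0.1]
grip_width: 13.9
time: 4.95
tool_pos: [442.3, 46.0, 43.7]
tcp_rot: [3.134, 0.007, 1.557]
contact_force: [0.8, 0.2, 0.3]
grip_width: 14.0
```

```bash
python3 -m jog '[1,0,0,-12,0,1,0,0,-12,0,1,0,0,-5,0,1,0,0,0,0]'; python3 look.py w2
```

```text
time: 5.35
tool_pos: [440.5, 46.3, 72.0]
tcp_rot: [3.139, 0.007, 1.557]
contact_force: [-0.1, -1.2, -3.1]
grip_width: 13.8
5.35 [440.54  46.3   72.03] [3.14 0.01 1.56] [440.02 112.2  204.4 ] 58.161906016202536
```

View pics/w2.png

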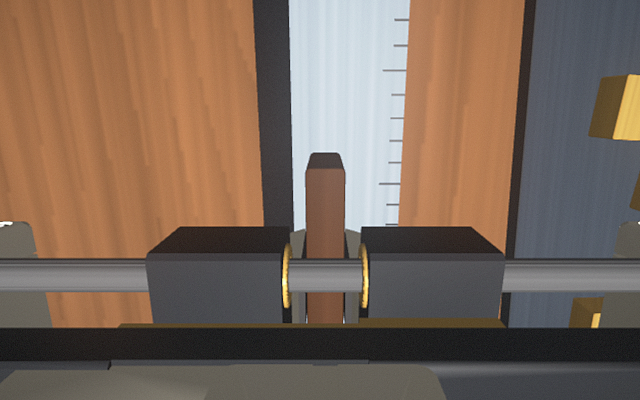

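```bash
python3 -m jog '[1,9,30,0,-1,1,8,30,0,-1,1,8,25,0,-1,1,0,0,0,0]'
```

```text
time: 5.8
tool_pos: [525.6, 72.2, 68.6]
tcp_rot: [-3.138, 0.007, 1.61]
contact_force: [0.3, -0.5, -3.3]
grip_width: 13.7
```

```bash
python3 -m jog '[1,0,0,6,0,1,0,0,5,0,1,0,0,0,0]'; python3 look.py w3; python3 - <<'E'
from h import *
p,d=capture("top"); cv2.imwrite("pics/t3.png",cv2.resize(p[145:285,215:375][:,:,::-1],None,fx=5,fy=4.28,interpolation=cv2.INTER_CUBIC)); np.savez("top3.npz",p=p,d=d)
E
```

```text
time: 6.1
tool_pos: [522.6, 72.0, 54.3]
tcp_rot: [-3.132, 0.007, 1.61]
contact_force: [0.1, 0.8, -3.1]
grip_width: 13.8
6.1 [522.58  71.98  54.3 ] [-3.13  0.01  1.61] [520.16 137.84 186.68] 58.161906016202536
```

View pics/w3.png

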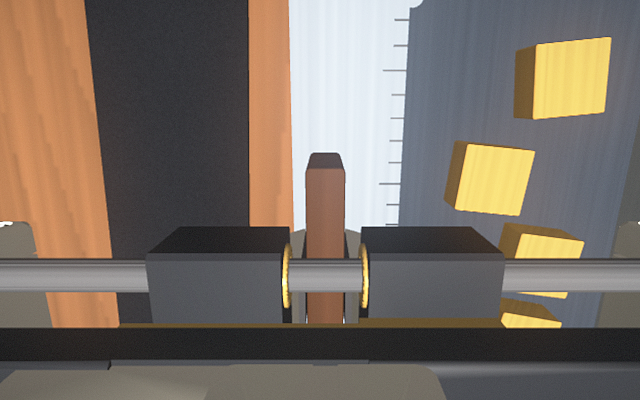

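View pics/t3.png

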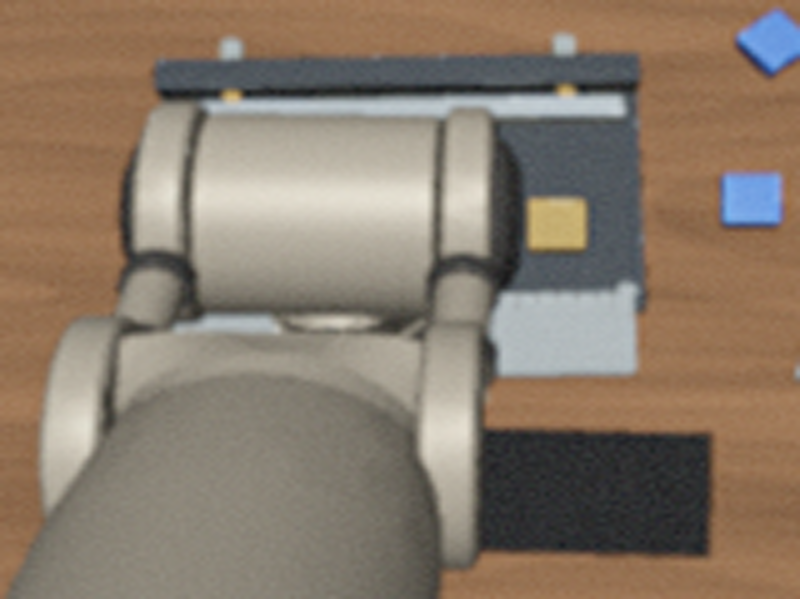

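```bash
python3 - <<'E'
from m import *
p,d,c=load("w3"); g=cv2.cvtColor(p,cv2.COLOR_RGB2GRAY)
for nm,vs,a,b,ri,z in [("blade+x",range(14,222,4),398,414,False,22.6),("blade-x",range(14,222,4),282,298,True,22.6),("pad-x",range(10,222,4),88,115,False,4),("pad+x",range(10,222,4),242,255,True,4)]:
    e=[(rowedges(g,v,a,b,rising=ri),v) for v in vs]; f=fit(c,e,z); print(nm,f[0],f[1],f[2])
E
```

```text
blade+x 2.1633096 [553.67 139.41] 0.07493499
blade-x 2.238107 [503.9  131.12] 0.02844579
pad-x -0.54317516 [405.   118.91] 1.3499801
pad+x -0.58000344 [481.18 135.6 ] 0.042157304
```

```bash
python3 -m jog '[1,0,5,-2,0,1,0,6,-0.5,0,1,0,6,0,0]'; python3 -m jog '[1,0,6,0,0,1,0,6,0,0]'
```

```text
time: 6.5
tool_pos: [540.6, 72.4, 58.3]
tcp_rot: [-3.134, 0.007, 1.61]
contact_force: [0.7, -0.6, -4.4]
grip_width: 13.9
time: 6.7
tool_pos: [553.8, 72.9, 58.6]
tcp_rot: [-3.134, 0.007, 1.61]
contact_force: [-2.1, 0.2, -2.3]
grip_width: 13.7
```

```bash
python3 -m jog '[1,0,5,0.5,0,1,0,5,0.5,0,1,0,5,0,0]'; python3 -m jog '[1,0,5,0,0,1,0,5,0,0]'
```

```text
time: 7.0
tool_pos: [569.5, 73.5, 56.9]
tcp_rot: [-3.132, 0.007, 1.61]
contact_force: [-1.5, 0.4, -2.2]
grip_width: 13.7
time: 7.2
tool_pos: [579.3, 73.9, 56.4]
tcp_rot: [-3.129, 0.007, 1.61]
contact_force: [-3.4, 0.5, -1.6]
grip_width: 14.0
```

```bash
python3 -m jog '[1,0,4,-0.3,0,1,0,4,-0.3,0,1,0,4,-0.3,0]'; python3 -m jog '[1,0,3,-0.3,0,1,0,2,-0.3,0]'
```

```text
time: 7.5
tool_pos: [591.2, 74.5, 56.5]
tcp_rot: [-3.126, 0.007, 1.61]
contact_force: [-1.4, 0.1, -3.1]
grip_width: 13.7
time: 7.7
tool_pos: [596.7, 74.8, 56.6]
tcp_rot: [-3.125, 0.006, 1.61]
contact_force: [-2.9, 0.0, -5.2]
grip_width: 13.8
```

```bash
python3 look.py w4
```

```text
7.7 [596.74  74.75  56.57] [-3.13  0.01  1.61] [595.25 140.6  188.96] 58.161906016202536
```

View pics/w4.png

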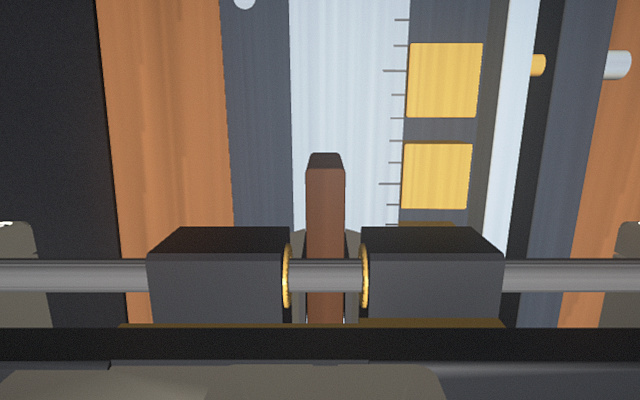

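The blanks now sit square on the blade edge at (405,80) and (403,175), a few mm short of the bar at (505,80). I'll check the blade's angle against the bar and the remaining gap.

```bash
python3 - <<'E'
from m import *
p,d,c=load("w4"); g=cv2.cvtColor(p,cv2.COLOR_RGB2GRAY)
for nm,vs,a,b,ri,z in [("blade-x",range(14,222,4),282,298,True,24.9),("bar near",range(6,222,4),0,0,True,32.5),("block+x a",range(46,114,4),468,490,False,30),("block+x b",range(148,205,4),462,485,False,30)]:
    e=[]
    for v in vs:
        A,B=(a,b) if a else (int(512-v/220*26-16),int(512-v/220*26+5))
        e.append((rowedges(g,v,A,B,rising=ri),v))
    f=fit(c,e,z); print(nm,f[0],f[1],f[2],e[0],e[-1])
E
```

```text
blade-x 2.1684322 [577.93 133.99] 0.029582553 (np.float64(288.7391304347826), 14) (np.float64(293.3157894736842), 218)
bar near 2.193205 [664.55 151.89] 0.008954279 (np.float64(508.4736842105263), 6) (np.float64(483.8181818181818), 218)
block+x a 2.2954464 [656.88 153.56] 0.05510787 (np.float64(482.1875), 46) (np.float64(475.9054054054054), 110)
block+x b 2.011372 [658.55 109.25] 0.048128832 (np.float64(472.04761904761904), 148) (np.float64(466.05), 204)
```

```bash
python3 -m jog '[1,0,2.5,-0.3,0,1,0,2,-0.3,0,1,0,1,-0.3,0]'; python3 -m jog '[1,0,0.3,-0.3,0]';python3 -m jog '[1,0,0.3,-0.3,0]'
```

```text
time: 8.05
tool_pos: [602.7, 75.0, 57.3]
tcp_rot: [-3.125, 0.006, 1.61]
contact_force: [-2.6, -0.4, -3.5]
grip_width: 13.6
time: 8.15
tool_pos: [603.1, 75.0, 57.5]
tcp_rot: [-3.125, 0.006, 1.61]
contact_force: [-2.4, 1.2, -4.7]
grip_width: 13.9
time: 8.25
tool_pos: [603.3, 75.0, 57.8]
tcp_rot: [-3.125, 0.006, 1.61]
contact_force: [-2.7, 0.2, -4.8]
grip_width: 13.7
```

```bash
python3 -m jog '[1,0,0.4,0.2,0]';python3 -m jog '[1,0,0.3,0.2,0]'
```

```text
time: 8.35
tool_pos: [603.6, 75.1, 57.8]
tcp_rot: [-3.125, 0.006, 1.61]
contact_force: [-5.1, 0.4, -1.8]
grip_width: 13.9
time: 8.45
tool_pos: [603.8, 75.0, 57.8]
tcp_rot: [-3.124, 0.006, 1.61]
contact_force: [-4.1, -0.2, -0.8]
grip_width: 13.6
```

```bash
python3 -m jog '[1,0,0.3,0,0]';python3 -m jog '[1,0,0.2,0,0]'
```

```text
time: 8.55
tool_pos: [603.8, 75.0, 57.8]
tcp_rot: [-3.124, 0.007, 1.61]
contact_force: [-3.6, -0.4, -3.1]
grip_width: 14.0
time: 8.65
tool_pos: [603.8, 75.0, 57.9]
tcp_rot: [-3.124, 0.007, 1.61]
contact_force: [-4.5, -1.0, -2.5]
grip_width: 13.8
```

```bash
python3 -m jog '[1,0,0.5,0,0]'
```

```text
time: 8.75
tool_pos: [603.9, 75.0, 57.9]
tcp_rot: [-3.122, 0.007, 1.61]
contact_force: [-6.2, -1.3, -0.1]
grip_width: 13.5
```

```bash
python3 -m jog '[1,0,0.5,0,0]'
```

```text
time: 8.85
tool_pos: [603.9, 75.0, 57.9]
tcp_rot: [-3.121, 0.007, 1.61]
contact_force: [-5.5, -0.3, -0.3]
grip_width: 14.3
```

```bash
python3 -m jog '[1,0,0.7,0,0]'
```

```text
time: 8.95
tool_pos: [603.9, 75.0, 58.0]
tcp_rot: [-3.12, 0.007, 1.61]
contact_force: [-7.1, -0.4, -0.1]
grip_width: 13.7
```

```bash
python3 -m jog '[1,0,0.8,0,0]'
```

```text
time: 9.05
tool_pos: [604.0, 75.1, 58.0]
tcp_rot: [-3.118, 0.007, 1.61]
contact_force: [-6.4, -0.4, -0.3]
grip_width: 14.2
```

```bash
python3 -m jog '[1,0,1.1,0,0]'
```

```text
time: 9.15
tool_pos: [604.1, 75.1, 58.0]
tcp_rot: [-3.115, 0.007, 1.61]
contact_force: [-8.3, -0.7, 0.4]
grip_width: 13.8
```

```bash
python3 -m jog '[1,0,1.2,0,0]'; python3 look.py w5
```

```text
time: 9.25
tool_pos: [604.2, 75.1, 57.9]
tcp_rot: [-3.113, 0.007, 1.611]
contact_force: [-7.4, -0.5, 1.0]
grip_width: 13.7
9.25 [604.21  75.06  57.92] [-3.11  0.01  1.61] [604.35 141.04 190.24] 58.161906016202536
```

View pics/w5.png

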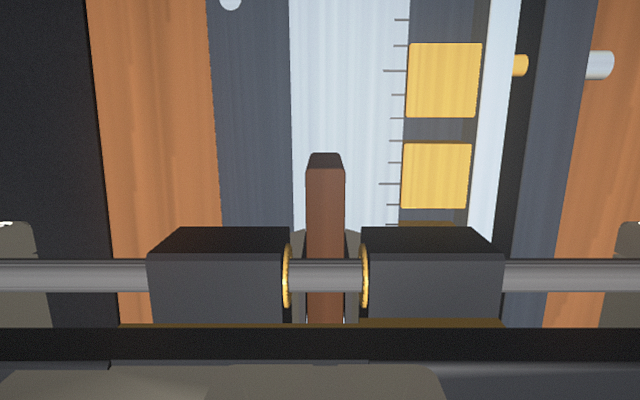

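```bash
python3 -m jog '[1,0,1.5,0,0]'
```

```text
time: 9.4
tool_pos: [604.4, 75.1, 57.8]
tcp_rot: [-3.109, 0.007, 1.611]
contact_force: [-8.7, -0.3, 0.6]
grip_width: 13.9
```

```bash
python3 -m jog '[1,0,1.5,0,0]'
```

```text
time: 9.5
tool_pos: [604.5, 75.1, 57.7]
tcp_rot: [-3.106, 0.007, 1.611]
contact_force: [-9.0, -0.5, 0.6]
grip_width: 13.7
```

```bash
python3 -m jog '[1,0,1.7,0,0]'
```

```text
time: 9.6
tool_pos: [604.7, 75.2, 57.6]
tcp_rot: [-3.102, 0.007, 1.611]
contact_force: [-9.5, -0.6, 1.4]
grip_width: 13.9
```

```bash
python3 -m jog '[1,0,1.9,0,0]'
```

```text
time: 9.7
tool_pos: [604.9, 75.2, 57.4]
tcp_rot: [-3.098, 0.007, 1.611]
contact_force: [-9.8, -1.8, 0.6]
grip_width: 13.8
```

```bash
python3 -m jog '[1,0,1.9,0,0]'
```

```text
time: 9.8
tool_pos: [605.0, 75.2, 57.1]
tcp_rot: [-3.093, 0.007, 1.611]
contact_force: [-10.2, -0.6, 1.6]
grip_width: 14.0
```

```bash
python3 -m jog '[1,0,1.9,0,0]'
```

```text
time: 9.9
tool_pos: [605.2, 75.3, 56.9]
tcp_rot: [-3.089, 0.007, 1.611]
contact_force: [-10.2, -0.2, 1.2]
grip_width: 13.5
```

```bash
python3 -m jog '[1,0,2,-0.3,0,1,0,2,-0.3,0]'
```

```text
time: 10.1
tool_pos: [605.5, 75.3, 56.9]
tcp_rot: [-3.079, 0.007, 1.611]
contact_force: [-10.7, -0.8, 0.9]
grip_width: 13.6
```

```bash
python3 look.py w6; python3 - <<'E'
from m import *
for n in ("w4","w5","w6"):
    p,d,c=load(n); g=cv2.cvtColor(p,cv2.COLOR_RGB2GRAY)
    u0={"w4":512,"w5":495,"w6":495}[n]
    e=[]
    for v in range(6,222,4):
        uc=u0-v/220*26; e.append((rowedges(g,v,int(uc-16),int(uc+6),rising=True),v))
    f=fit(c,e,32.5); print(n,"bar at y=130:",f[1][0]-0.0382*(130-f[1][1]),f[0],f[2],e[0],e[-1])
    for a,b,vs in ((468,488,range(46,114,4)),(462,482,range(148,205,4))):
        e=[(rowedges(g,v,a,b,rising=None),v) for v in vs]; f=fit(c,e,30); print("  blk",f[1][0]-0.0382*(130-f[1][1]),f[0],f[2])
E
```

```text
10.1 [605.47  75.32  56.93] [-3.08  0.01  1.61] [609.98 141.52 189.05] 58.161906016202536
w4 bar at y=130: 665.38135 2.193205 0.008954279 (np.float64(508.4736842105263), 6) (np.float64(483.8181818181818), 218)
  blk 657.77606 2.2954464 0.05510787
  blk 657.7573 2.011372 0.048128832
w5 bar at y=130: 665.3852 2.2089286 0.011103982 (np.float64(489.8658536585366), 6) (np.float64(467.42857142857144), 218)
  blk 666.346 2.192782 0.016838895
  blk 666.3624 2.2144608 0.0074564302
w6 bar at y=130: 665.51416 2.21513 0.013283026 (np.float64(492.2), 6) (np.float64(469.3139534883721), 218)
  blk 666.4038 2.161035 0.5064331
  blk 666.41974 2.2332232 0.008234992
```

```bash
python3 -m jog '[1,0,2.3,-0.3,0]'
```

```text
time: 10.25
tool_pos: [605.7, 75.4, 56.9]
tcp_rot: [-3.074, 0.007, 1.612]
contact_force: [-11.2, -0.6, 1.9]
grip_width: 14.1
```

```bash
python3 -m jog '[1,0,2.4,-0.3,0]'
```

```text
time: 10.35
tool_pos: [606.0, 75.4, 56.9]
tcp_rot: [-3.068, 0.007, 1.612]
contact_force: [-11.8, -0.6, 2.1]
grip_width: 14.0
```

```bash
python3 -m jog '[1,0,2.5,-0.3,0]'
```

```text
time: 10.45
tool_pos: [606.2, 75.4, 56.8]
tcp_rot: [-3.062, 0.007, 1.612]
contact_force: [-11.8, -0.9, 2.3]
grip_width: 13.9
```

```bash
python3 -m jog '[1,0,2.5,-0.3,0]'
```

```text
time: 10.55
tool_pos: [606.4, 75.5, 56.7]
tcp_rot: [-3.056, 0.007, 1.612]
contact_force: [-10.6, -1.0, 2.1]
grip_width: 13.6
```

```bash
python3 -m jog '[1,0,2.6,-0.8,0]'
```

```text
time: 10.65
tool_pos: [606.7, 75.5, 56.9]
tcp_rot: [-3.05, 0.008, 1.612]
contact_force: [-10.8, -1.8, 0.7]
grip_width: 13.3
```

```bash
python3 -m jog '[1,0,2.8,-1,0]'
```

```text
time: 10.75
tool_pos: [607.0, 75.5, 57.1]
tcp_rot: [-3.044, 0.008, 1.612]
contact_force: [-11.1, -1.4, 0.2]
grip_width: 13.5
```

```bash
python3 -m jog '[1,0,2.9,-1,0]'
```

```text
time: 10.85
tool_pos: [607.2, 75.5, 57.3]
tcp_rot: [-3.036, 0.008, 1.612]
contact_force: [-11.9, -0.7, 0.6]
grip_width: 14.0
```

```bash
python3 look.py w7; python3 - <<'E'
from m import *
from h import *
for n in ("w7",):
    p,d,c=load(n); g=cv2.cvtColor(p,cv2.COLOR_RGB2GRAY)
    e=[]
    for v in range(6,222,4):
        uc=500-v/220*26; e.append((rowedges(g,v,int(uc-16),int(uc+6),rising=True),v))
    f=fit(c,e,32.5); print(n,"bar at y=130:",f[1][0]-0.0382*(130-f[1][1]),f[0],f[2],e[0],e[-1])
p,d=capture("top"); q=cv2.resize(p[145:285,215:375][:,:,::-1],None,fx=5,fy=4.28,interpolation=cv2.INTER_CUBIC); cv2.imwrite("pics/t7.png",q); print(get_obs()["contact_force"])
p,d=capture("scene"); cv2.imwrite("pics/s7.png",cv2.resize(p[110:260,250:450][:,:,::-1],None,fx=4,fy=4,interpolation=cv2.INTER_CUBIC)); print(get_obs()["contact_force"])
E
```

```text
10.85 [607.2  75.5  57.3] [-3.04  0.01  1.61] [617.35 142.01 188.88] 58.161906016202536
w7 bar at y=130: 665.7115 2.223825 0.021331793 (np.float64(493.0813953488372), 6) (np.float64(469.9791666666667), 218)
[-11.71  -0.79   1.75]
[-11.39  -2.18   1.77]
```

View pics/s7.png

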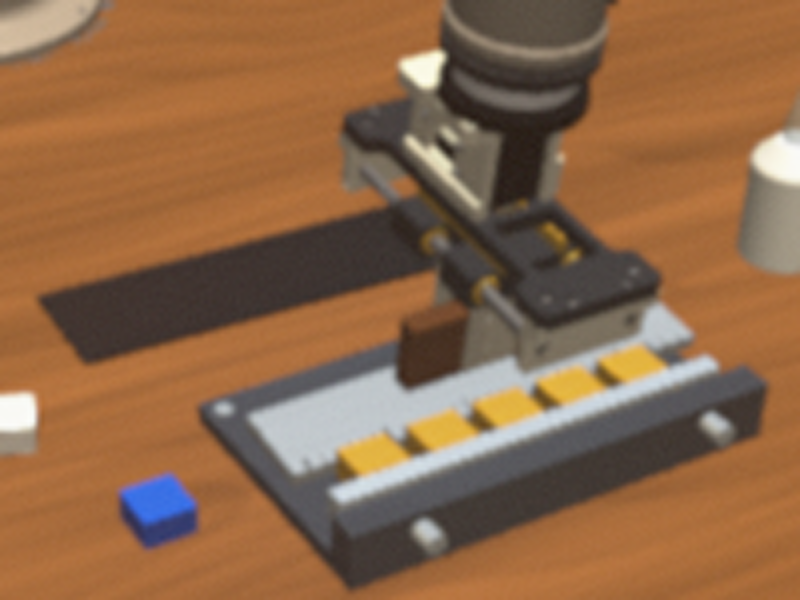

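View pics/w7.png

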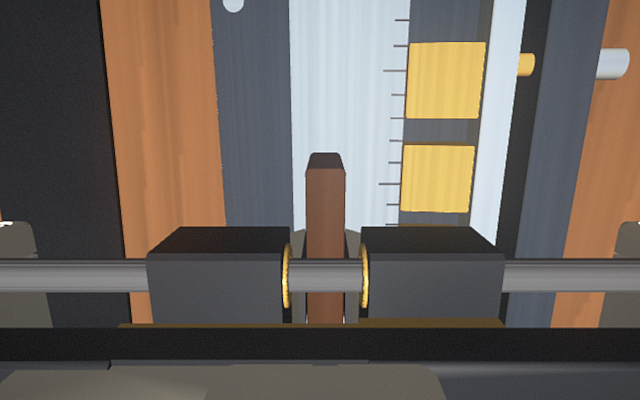

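```bash
python3 -m jog '[1,0,3.2,-1,0]'
```

```text
time: 11.1
tool_pos: [607.6, 75.5, 57.5]
tcp_rot: [-3.029, 0.008, 1.612]
contact_force: [-13.4, -1.4, 3.2]
grip_width: 13.7
```

```bash
python3 -m jog '[1,0,3.3,-1,0]'
```

```text
time: 11.2
tool_pos: [607.8, 75.6, 57.7]
tcp_rot: [-3.021, 0.008, 1.612]
contact_force: [-14.0, -1.5, 2.2]
grip_width: 13.7
```

```bash
python3 -m jog '[1,0,3.4,-1,0]'
```

```text
time: 11.3
tool_pos: [608.2, 75.6, 58.0]
tcp_rot: [-3.013, 0.008, 1.612]
contact_force: [-13.3, -1.0, 2.6]
grip_width: 13.8
```

```bash
python3 -m jog '[1,0,3.4,-1,0]'
```

```text
time: 11.4
tool_pos: [608.5, 75.6, 58.3]
tcp_rot: [-3.004, 0.008, 1.612]
contact_force: [-13.9, -1.3, 2.8]
grip_width: 13.6
```

```bash
python3 -m jog '[1,0,3.5,-1,0]'; python3 look.py w8; python3 - <<'E'
from m import *
for n in ("w8",):
    p,d,c=load(n); g=cv2.cvtColor(p,cv2.COLOR_RGB2GRAY)
    e=[]
    for v in range(6,222,4):
        uc=500-v/220*26; e.append((rowedges(g,v,int(uc-16),int(uc+6),rising=True),v))
    f=fit(c,e,32.5); print(n,"bar at y=130:",f[1][0]-0.0382*(130-f[1][1]),f[0],f[2],e[0],e[-1])
E
```

```text
time: 11.5
tool_pos: [608.8, 75.6, 58.5]
tcp_rot: [-2.995, 0.008, 1.613]
contact_force: [-14.9, -2.2, 3.6]
grip_width: 13.8
11.5 [608.8   75.59  58.47] [-3.    0.01  1.61] [624.29 142.4  189.33] 58.161906016202536
w8 bar at y=130: 665.7992 2.2541509 0.031679925 (np.float64(492.9186046511628), 6) (np.float64(469.8), 218)
```

```bash
python3 -m jog '[1,0,2,-0.5,0,1,0,1,-0.3,0,1,0,0.3,0,0]'; python3 -m jog '[1,0,-0.5,0,0,1,0,-1,0,0,1,0,-2,0,0,1,0,-4,0,0,1,0,-8,0,0]'
```

```text
time: 11.85
tool_pos: [609.0, 75.6, 58.6]
tcp_rot: [-2.987, 0.008, 1.612]
contact_force: [-3.9, -0.1, -0.6]
grip_width: 13.8
time: 12.35
tool_pos: [597.1, 75.0, 61.6]
tcp_rot: [-2.997, 0.008, 1.612]
contact_force: [0.8, 0.9, -2.9]
grip_width: 13.9
```

```bash
python3 -m jog '[1,0,-15,0,0,1,0,-15,-3,0,1,0,-8,-5,0,1,0,0,0,0]'; python3 look.py w9;  python3 - <<'E'
from h import *
p,d=capture("scene"); cv2.imwrite("pics/s9.png",cv2.resize(p[110:260,250:450][:,:,::-1],None,fx=4,fy=4,interpolation=cv2.INTER_CUBIC))
E
```

```text
time: 12.75
tool_pos: [558.3, 73.6, 76.6]
tcp_rot: [-3.0, 0.008, 1.612]
contact_force: [-0.6, 0.0, -3.2]
grip_width: 13.7
12.75 [558.3   73.55  76.58] [-3.    0.01  1.61] [573.26 140.35 207.51] 58.161906016202536
```

View pics/s9.png

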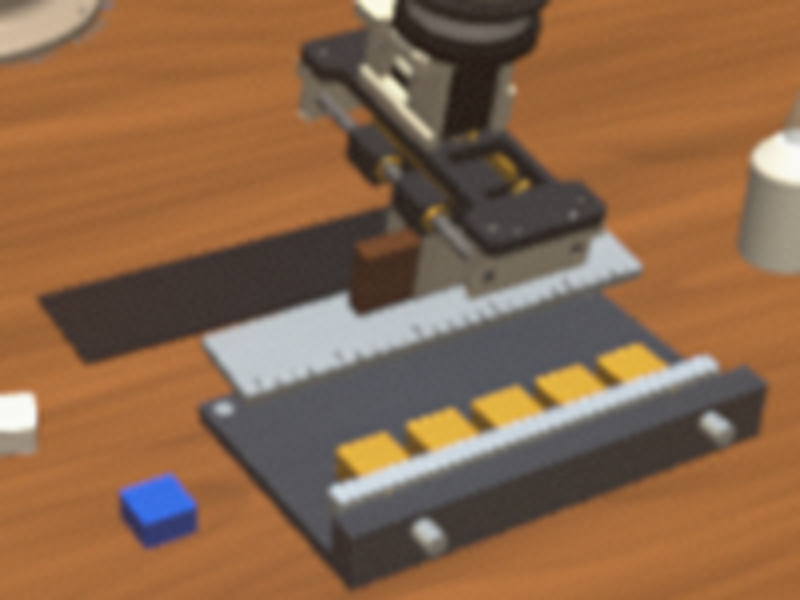

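View pics/w9.png

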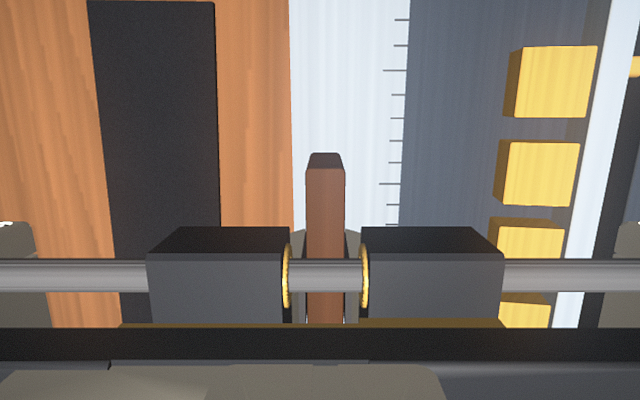

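```bash
python3 - <<'E'
from m import *
p,d,c=load("w9"); g=cv2.cvtColor(p,cv2.COLOR_RGB2GRAY)
cv2.imwrite("pics/w9c.png",cv2.resize(p[20:330,480:640][:,:,::-1],None,fx=1.9*2,fy=1.9,interpolation=cv2.INTER_CUBIC))
hsv=cv2.cvtColor(p,cv2.COLOR_RGB2HSV); m=cv2.inRange(hsv,np.array((17,85,150)),np.array((30,255,255)))
e=[]
for v in range(10,230,4):
    r=g[v].astype(float); 
    s=cv2.GaussianBlur(g,(0,0),1)[v].astype(float); 
    cand=[i for i in range(560,636) if s[i]>170 and g[v,i]>185]
    on=[i for i in range(560,630) if hsv[v,i,1]<60 and hsv[v,i,2]>190]
    if on: e.append((rowedges(g,v,on[0]-5,on[0]+4,rising=True),v))
f=fit(c,e,32.5); print("bar",f[0],f[1],f[2],len(e))
B=f
n=np.array([np.cos(np.radians(2.19)),np.sin(np.radians(2.19))])
cs,_=cv2.findContours(m[:250],cv2.RETR_EXTERNAL,cv2.CHAIN_APPROX_NONE)
for k in cs:
    if cv2.contourArea(k)<100 or k[:,0,0].min()<450: continue
    b=k[:,0]; e=[(b[b[:,1]==v][:,0].max()+0.5,v) for v in range(b[:,1].min()+5,b[:,1].max()-4)]
    f=fit(c,e,30); print("blk",b.mean(0),f[0],"gap",(B[1]-f[1])@n,f[2])
E
```

```text
bar 2.1763825 [665.84 120.74] 0.011430983 55
blk [529.88 238.26] 2.224037 gap 0.5086290928011162 0.11668611
blk [540.46 173.39] 2.3043392 gap 0.5422934681222663 0.12088037
blk [634.83  66.72] 13.603383 gap -16.88047796152477 8.6654174e-05
blk [555.05  81.03] 2.2957058 gap 0.5742297963265195 0.11697052
```

View pics/w9c.png

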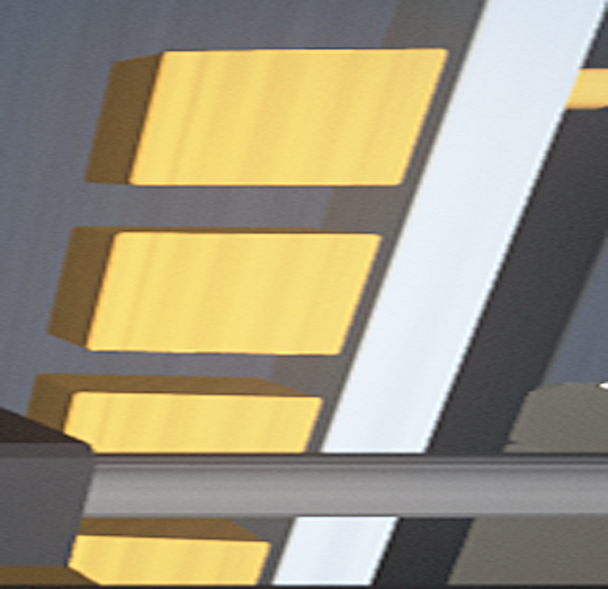

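```bash
python3 -m jog '[1,-8,-37,4,1,1,-8,-37,4,1,1,-8,-37,4,0.8,1,0,0,0,0]'
```

```text
time: 13.25
tool_pos: [446.9, 46.3, 78.3]
tcp_rot: [-3.003, 0.015, 1.562]
contact_force: [0.9, -0.0, -2.6]
grip_width: 13.9
```

```bash
python3 -m jog '[1,-1,2,12,0,1,0,2,8,0,1,0,0,4,0,1,0,0,0,0]'
```

```text
time: 13.65
tool_pos: [451.3, 44.6, 51.7]
tcp_rot: [-3.007, 0.016, 1.562]
contact_force: [0.3, 0.4, -2.1]
grip_width: 13.9
```

```bash
python3 -m jog '[1,0,0,1.5,0]'; python3 look.py w10
```

```text
time: 13.75
tool_pos: [451.8, 44.6, 49.8]
tcp_rot: [-3.007, 0.016, 1.562]
contact_force: [-1.2, -1.0, -3.2]
grip_width: 13.3
13.75 [451.76  44.6   49.78] [-3.01  0.02  1.56] [469.07 111.46 180.38] 58.161906016202536
```

View pics/w10.png

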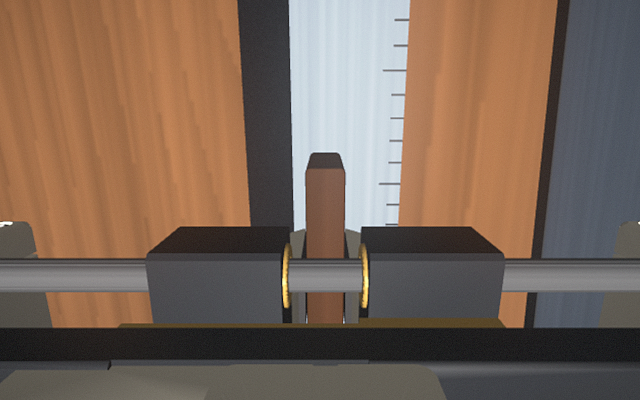

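```bash
python3 -m jog '[1,0,-4,0,0,1,0,-1,1,0]'; python3 -m jog '[1,0,0,1,0]'
```

```text
time: 14.0
tool_pos: [446.5, 44.8, 49.2]
tcp_rot: [-3.007, 0.016, 1.562]
contact_force: [0.2, 0.5, -2.9]
grip_width: 13.9
time: 14.1
tool_pos: [446.4, 44.7, 48.4]
tcp_rot: [-3.008, 0.016, 1.563]
contact_force: [0.8, -2.8, 0.7]
grip_width: 13.8
```

```bash
python3 -m jog '[1,0,0,1.5,0]';python3 -m jog '[1,0,0,1.5,0]'
```

```text
time: 14.2
tool_pos: [446.3, 44.5, 47.6]
tcp_rot: [-3.009, 0.016, 1.563]
contact_force: [-4.0, -0.6, 21.0]
grip_width: 14.0
time: 14.3
tool_pos: [446.3, 44.4, 47.6]
tcp_rot: [-3.009, 0.016, 1.563]
contact_force: [-5.7, 1.2, 23.0]
grip_width: 13.8
```

```bash
python3 -m jog '[1,0,0,0,0]'; python3 -m jog '[0,0,0,0,0,0,0,0,0,0]'
```

```text
time: 14.4
tool_pos: [446.5, 44.5, 48.3]
tcp_rot: [-3.011, 0.016, 1.562]
contact_force: [-0.0, -0.5, -2.9]
grip_width: 13.8
time: 14.6
tool_pos: [446.4, 44.5, 48.6]
tcp_rot: [-3.011, 0.016, 1.562]
contact_force: [-0.7, 0.0, -0.1]
grip_width: 25.6
```

```bash
python3 -m jog '[0,0,0,-1,0,0,0,0,-1,0,0,0,0,-1,0,0,0,0,-1,0,0,0,0,-1,0]'; python3 -m jog '[0,0,0,0,0,0,0,0,0,0]'; python3 look.py w11
```

```text
time: 15.1
tool_pos: [447.8, 44.6, 53.9]
tcp_rot: [-3.012, 0.016, 1.562]
contact_force: [-0.1, -0.3, -0.1]
grip_width: 65.2
time: 15.3
tool_pos: [448.0, 44.6, 54.0]
tcp_rot: [-3.013, 0.016, 1.562]
contact_force: [-0.1, 1.0, 0.0]
grip_width: 81.6
15.3 [448.03  44.59  54.05] [-3.01  0.02  1.56] [464.64 111.5  184.72] 58.161906016202536
```

View pics/w11.png

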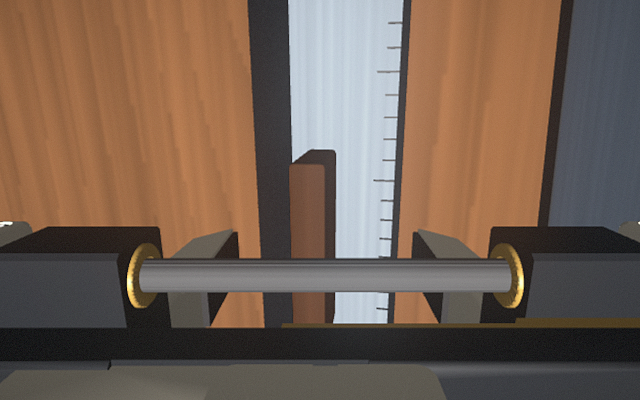

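```bash
python3 -m jog '[0,0,2,-20,0,0,0,0,-30,0,0,0,0,-40,0,0,0,0,-45,0,0,0,0,-45,0]'; python3 -m jog '[0,0,-45,-40,0,0,-40,-45,0,0,0,-40,-45,0,0,0,-40,-30,0,0,0,-40,0,0,0]'; python3 -m jog '[0,-40,0,0,0,0,-40,0,0,0,0,-30,0,0,0,0,0,0,0,0]'
python3 - <<'E'
from h import *
for n in ("top","scene"):
    p,d=capture(n); np.savez(n+"12.npz",p=p,d=d); cv2.imwrite(f"pics/{n}12.png",p[:,:,::-1])
cv2.imwrite("pics/s12c.png",cv2.resize(p[110:260,250:450][:,:,::-1],None,fx=4,fy=4,interpolation=cv2.INTER_CUBIC))
E
```

```text
time: 15.85
tool_pos: [469.8, 47.4, 232.2]
tcp_rot: [-2.996, 0.015, 1.562]
contact_force: [0.8, 0.8, 0.0]
grip_width: 91.6
time: 16.35
tool_pos: [330.7, -98.2, 293.2]
tcp_rot: [-3.011, 0.017, 1.572]
contact_force: [0.2, 0.1, 0.2]
grip_width: 91.8
time: 16.75
tool_pos: [328.2, -215.7, 296.2]
tcp_rot: [-3.014, 0.02, 1.567]
contact_force: [0.5, 0.2, 0.2]
grip_width: 92.3
```

View pics/top12.png

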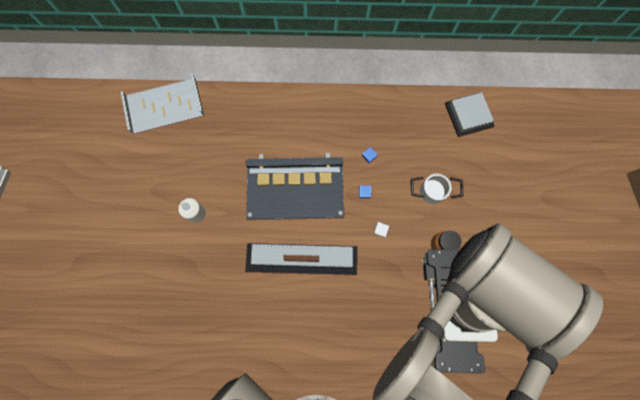

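View pics/s12c.png

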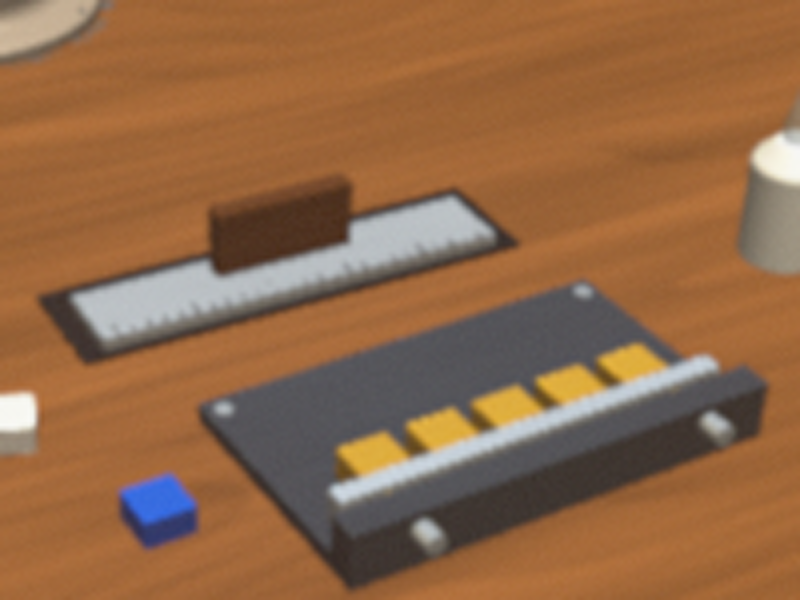

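The top view shows five blanks in line at row 178, flush under the bar. The straightedge is on the pad at (301,257), and bottle, pot and jar are where they were. One numeric check before handing in.

```bash
python3 - <<'E'
from h import *
np.set_printoptions(precision=1,suppress=True)
z=np.load("top12.npz"); p=z["p"]; c=calibration("top")
n=np.array([.99927,.0382]); t=np.array([-.0382,.99927])
for nm,lo,hi,a,zz in [("brass",(17,85,150),(30,255,255),15,30),("blade",(80,0,140),(120,38,255),100,12),("rib",(0,90,60),(12,255,112),30,56),("pad",(0,0,0),(180,255,60),100,4)]:
    for k in rects(p,lo,hi,a):
        q=k[:,0]
        if q[:,1].min()<145 or q[:,1].max()>290 or q[:,0].min()<235 or q[:,0].max()>365: continue
        r=wrect(c,k,zz); x=np.array(r[0]); s="" if nm!="brass" else (np.round((x-[667.1,97.9])@n,1),np.round((x-[630,70])@t,1))
        print(nm,x,np.array(r[1]),round(r[2],1),s)
E
```

```text
brass [649.  109.4] [24.9 29.7] 1.2 (np.float64(-17.7), np.float64(38.6))
brass [646.8 150.4] [28.2 26.6] 2.7 (np.float64(-18.2), np.float64(79.7))
brass [654.3 -15.6] [25.  29.3] 1.2 (np.float64(-17.1), np.float64(-86.4))
brass [652.  27.] [27.7 29.4] 1.2 (np.float64(-17.8), np.float64(-43.8))
brass [651.1  68.2] [27.9 26.7] 1.7 (np.float64(-17.1), np.float64(-2.6))
blade [449.9  42.6] [260.6  51.2] 89.5 
blade [680.   69.9] [ 14.3 245.1] 2.7 
rib [438.   42.5] [ 9.8 84. ] 1.1 
pad [440.3  43.9] [285.1  69.3] 89.5
```

The top camera (±2 mm, a bar shadow clips the tops) is too coarse to confirm flushness. I'll take one wrist look over all five.

```bash
python3 -m jog '[0,43,30,-4,0,0,43,30,-4,0,0,43,30,-4,0,0,43,30,-4,0,0,43,30,-4,0]'; python3 -m jog '[0,0,0,0,0]'; python3 look.py w13
```

```text
time: 17.35
tool_pos: [471.8, -4.4, 293.3]
tcp_rot: [-3.013, 0.019, 1.56]
contact_force: [0.0, -1.1, 0.1]
grip_width: 92.0
time: 17.45
tool_pos: [473.1, 1.3, 292.8]
tcp_rot: [-3.013, 0.017, 1.567]
contact_force: [-0.7, -0.3, -0.4]
grip_width: 91.9
17.45 [473.14   1.29 292.83] [-3.01  0.02  1.57] [489.36  68.38 423.44] 58.161906016202536
```

View pics/w13.png

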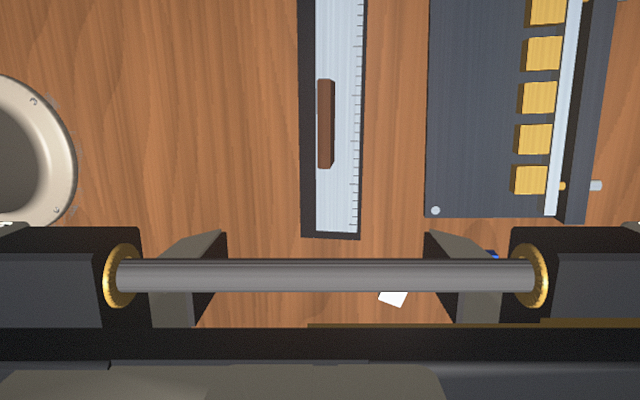

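```bash
python3 - <<'E'
from m import *
p,d,c=load("w13"); g=cv2.cvtColor(p,cv2.COLOR_RGB2GRAY)
hsv=cv2.cvtColor(p,cv2.COLOR_RGB2HSV); m=cv2.inRange(hsv,np.array((17,85,150)),np.array((30,255,255)))
e=[]
for v in range(3,212,3):
    on=[i for i in range(530,600) if hsv[v,i,1]<60 and hsv[v,i,2]>190]
    if on: e.append((rowedges(g,v,on[0]-5,on[0]+4,rising=True),v))
B=fit(c,e,32.5); print("bar",B[0],B[1],B[2],len(e))
a=np.radians(B[0]); n=np.array([np.cos(a),np.sin(a)])
cs,_=cv2.findContours(m[:225],cv2.RETR_EXTERNAL,cv2.CHAIN_APPROX_NONE)
for k in cs:
    if cv2.contourArea(k)<200: continue
    b=k[:,0]; e=[(b[b[:,1]==v][:,0].max()+0.5,v) for v in range(b[:,1].min()+5,b[:,1].max()-4)]
    f=fit(c,e,30); print("blk",b.mean(0),f[0],"gap",(B[1]-f[1])@n,f[2])
for nm,vs,a0,b0,ri,z in [("blade+x",range(6,228,4),352,374,False,12),("blade-x",range(6,70,4),308,322,True,12),("pad-x",range(10,232,4),293,308,False,4)]:
    e=[(rowedges(g,v,a0,b0,rising=ri),v) for v in vs]; f=fit(c,e,z); print(nm,f[0],f[1],f[2])
E
```

```text
bar 2.2063398 [668.07  78.97] 0.18181069 70
blk [530.31 179.77] 1.5954272 gap 0.8199103 0.26752985
blk [534.83 138.79] 2.0920637 gap 0.7704203 0.2549149
blk [538.98  97.12] 1.972795 gap 0.7769922 0.26900733
blk [543.68  52.87] 2.4759955 gap 0.8170693 0.25554344
blk [547.4   11.35] 3.5344222 gap 0.8452046 0.21790764
blade+x -0.58936083 [475.76  48.77] 0.09261571
blade-x -0.7413052 [426.35 129.17] 0.011655771
pad-x -0.4780629 [404.25  48.06] 0.16122237
```

```bash
python3 -c "
from plant import *
print(get_obs()['dq'].round(3)); print(close_job())"
```

```text
[-0.072 -0.027  0.035 -0.028  0.    -0.034]
the job is handed in; nothing more can be done
None
```

I pushed the five brass blanks into line against the stop bar with the straightedge, pressed the bar, and laid the straightedge back flat on its pad. I handed the job in at about 17.5 s; it reports no verdict.

**Pressing:** The wrist force stayed at or above about 10 N for roughly 1.5 s. In the last 0.4 s it was about 13–14 N, with one final reading of 14.9 N. That is above the 10 N asked for, and I went there because I could not be sure how much of the force reached the bar. Taking off 1–3 N for the blanks' friction puts the bar at an estimated 10–13 N at its highest. The camera showed the bar giving only about 0.4 mm, which suggests about 8 N. The two estimates disagree somewhat, and the bar's own force was never read directly.

**Last checks:**
- **Blanks:** The last wrist picture put all five at the same distance from the bar, about 0.8 mm by edge measurement, part of which is probably bevelled edges. They were square to the bar within about 1.3°.
- **Top camera:** It was too coarse to confirm this. It put the blanks 17–18 mm from the bar's face, where 15 mm is flush.
- **Straightedge:** It lies flat and released on the pad, about 2 mm off centre and within 0.3° of its length.
- **Bystanders:** The bottle, pot and jar looked where they were at the start.

**Not as intended:** The hand slowly tilted about 8° forward under the pressing load, and I could not correct that. The straightedge was therefore set down front edge first and settled flat when I let go.

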